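Clamp a corrosion-coupon pack with its bayonet rod

TASK

The discs of the corrosion-test pack lie out of line on the black stand: push the pack gently back against the stand's two posts so that all the holes line up, then take the clamping rod by its red wing from the white rack, pass it down through all four discs and, pressing only lightly, turn it clockwise (seen from above) until its foot drops through the hidden slot in the stand. Press it down until its collar lies flush on the pack and turn it on clockwise to the stop, so that the wing lies across the stand and the rod is locked; let go. Never push the pack or press with the rod harder than about 3 kg, and leave everything else where it is.

Things in the scene. Friction and masses are not known exactly. Their poses are not given: they have to be found in the camera images.
- stand: Black block 98 x 90 x 30 mm high on foot flanges, fixed, with a seat 4 mm higher round the bore for the pack. Origin on the bore axis at table level, z up, x from its open front (white line scribed in the top) to the two posts at its back. The block reaches 52 mm to the front (-x), 46 mm to the back, 45 mm to either side. A disc that touches both posts has its hole right over the bore.
- bore_mouth (a point): Centre of the bore's mouth in the top of the stand's raised seat, 34 mm above the table. The bore is 17.2 mm wide and 30 mm deep.
- post_left (a point): Foot of the left (+y) steel post on the stand's top, 30 mm above the table: 8 mm across, 34 mm high, axis 34 mm from the bore axis, 55 degrees from +x.
- post_right (a point): Foot of the right (-y) steel post, same size, 34 mm from the bore axis, -55 degrees from +x.
- slot (a point): Centre of the upper face of the steel insert in the bore, 15 mm below the bore's mouth, 5 mm thick, with a slot 6.5 mm wide across the bore. Pressed in at no particular angle: seen from above the slot lies anywhere from 0.25 rad anticlockwise to 0.95 rad clockwise of the stand's x. The angle is not measured (this frame is parallel to the stand) but felt with the rod's foot. It stays put.
- rod_wing (a point): Centre of the clamping rod's red wing; rod 92 mm long, 90 g, loose, hanging upright in the rack at the start. x along the wing, y across it, z up the rod. Wing 34 mm long, 12 mm thick, 24 mm high, on an 11 mm length of 12 mm stem. 99 mm above the table when the foot stands on the insert, 86 mm when the foot is through the slot and the collar rests on the pack.
- rod_collar (a point): Underside of the rod's steel collar, 24 mm across, 4 mm thick, 28 mm below the wing's centre, 52 mm above the rod's lower end. Under it a round shank 15 mm across, 37.5 mm long, then a 5 mm neck 9 mm long, then the foot.
- rod_foot (a point): Lower end of the rod, 80 mm below the wing's centre: a bar 13.8 mm long (parallel to the wing), 5 mm thick, 5.5 mm high, its long lower edges bevelled 0.6 mm. Once through the slot it turns freely under the insert, clockwise until a stop, where the wing lies about 1.45 rad clockwise of the stand's x (nearly across the stand).
- rod_rack: White rack 100 x 56 x 58 mm high (fixed) with two holes 18 mm wide. The rod hangs by its collar in the hole at the origin; the other hole, 44 mm along +x, is empty. Origin on the axis of the rod's hole at table level, z up; the rack reaches 28 mm to -x and 72 mm to +x. Lift the rod 55 mm to clear it.
- coupon_lower_center (a point): Centre of the lowest disc of the pack, a dark steel coupon: loose, 60 mm across, 6 mm thick, with a 17 mm hole in its centre, 110 g. It lies in the pack on the stand, this point 37 mm above the table; z is its axis. Slippery (friction about 0.15).
- spacer_lower_center (a point): Centre of the second disc from below, white plastic: loose, 60 mm across, 6 mm thick, with a 17 mm hole in its centre, 35 g. It lies in the pack on the stand, this point 43 mm above the table; z is its axis. Slippery (friction about 0.15).
- coupon_upper_center (a point): Centre of the third disc, a dark steel coupon: loose, 60 mm across, 6 mm thick, with a 17 mm hole in its centre, 110 g. It lies in the pack on the stand, this point 49 mm above the table; z is its axis. Slippery (friction about 0.15).
- spacer_upper_center (a point): Centre of the uppermost disc, white plastic: loose, 60 mm across, 6 mm thick, with a 17 mm hole in its centre, 35 g. It lies in the pack on the stand, this point 55 mm above the table; z is its axis. Slippery (friction about 0.15).
- vial_1: White sample vial, 33 mm across, 64 mm high, origin under its base. Bystander.
- vial_2: White sample vial, 33 mm across, 64 mm high, origin under its base. Bystander.
- petri_dish: Glass petri dish with cover, 70 mm across, 14 mm high, origin under its base. Bystander.
- stopwatch: Round stopwatch, 63 x 52 mm, 14 mm high, lying flat, origin under it. Bystander.
- tweezers: Steel tweezers, 131 mm long, lying flat, origin under their middle. Bystander.
There are look-alikes about, which are no part of the job. Leave any green or purple look-alike of the part that bears coupon_upper_center alone.

How it is judged (in metres and radians):
On the way, in this order (a step that is already met when the one before it is completed fails the run):
1. all four discs lie in line over the bore (horizontal distance between each of coupon_lower_center, spacer_lower_center, coupon_upper_center, spacer_upper_center and bore_mouth below 0.003 m and z of coupon_lower_center in the frame of stand between 0.0355 and 0.0385 m and z of spacer_lower_center in the frame of stand between 0.0415 and 0.0445 m and z of coupon_upper_center in the frame of stand between 0.0475 and 0.0505 m and z of spacer_upper_center in the frame of stand between 0.0535 and 0.0565 m), for 0.1 s.
2. the rod is through the pack and its foot has dropped through the slot (z of rod_wing in the frame of stand below 0.0885 m and horizontal distance between rod_wing and bore_mouth below 0.004 m and angle between rod_wing's own z axis and vertical below 0.08 rad), for 0.1 s.
At the end, for the whole second after the job is handed in: The four discs lie flat in their order, centres within 3 mm of the bore axis; the rod stands upright through them all, collar on the pack (wing centre 86 mm up, within 1.5 mm above or 3 below), wing within 0.35 rad of straight across the stand, at rest and released (all of step 1 and z of rod_wing in the frame of stand between 0.083 and 0.0875 m and horizontal distance between rod_wing and bore_mouth below 0.004 m and angle between rod_wing's own z axis and vertical below 0.08 rad and angle between the x axis of rod_wing and the y axis of stand, either way round below 0.35 rad and linear speed of rod below 0.02 m/s); the robot touches nothing.
It fails at once if a disc is pushed by the fingers with more than 45 N, or the rod bears on the pack with more than 45 N (contact force between the fingers and coupon_lower above 45 N or contact force between the fingers and spacer_lower above 45 N or contact force between the fingers and coupon_upper above 45 N or contact force between any of the fingers, rod and spacer_upper above 45 N).
It fails at once if the rod bears on the stand with more than 35 N (contact force between rod and stand above 35 N).
It fails at once if a bystander is displaced by more than 20 mm (distance of any of vial_1, vial_2, petri_dish, stopwatch, tweezers from where it was at the start of the episode above 0.02 m).
It also fails if it takes over 69 s, if anything falls off the work surface, if the arm or the gripper's body presses on something with over 40 N, if the wrist force passes 120 N, or if a joint passes its speed limit or range.

ROBOT

A 6-joint arm with a two-finger parallel gripper is mounted at the origin on a cart in front of the work surface, level with it; the furniture and walls round the work are solid. World frame = base frame: x ahead of the robot, y to its left, z up, the work surface at z = 0. Lengths are in mm, angles in rad, forces in N, time in s.
With the tool pointing down it reaches from about 350 to 975 mm from the base axis. Payload 4.9 kg.
Tool frame: the origin (TCP) lies midway between the tips of the shut fingers; the grasp point (between the pads) lies 19 mm behind it; z points along the fingers, y is the line along which they close (so a half turn about z gives the same grasp; the last joint's range is limited). The gripper opens to 85 mm and grips with 20 to 120 N. Pads are 22 mm wide; open, the fingers measure 114 mm over their backs; the gripper's body (76 mm by 85 mm) begins 54 mm behind the grasp point. The pads swing forward as they close: fully open they stand 13 mm farther back than shut.
Start: joints at [1.014, 0.053, 1.613, -0, 1.476, -0.119], TCP at [264.955, 566.039, 231.304] pointing down, gripper open.
Joint ranges: [-3.01, 3.01], [-1.01, 2.22], [0.06, 2.58], [-1.02, 4.17], [0.09, 2.62], [-3.14, 3.14]. Speed limits (rad/s): [2.57, 2.57, 3.14, 3.14, 3.14, 3.14].

INTERFACE

Orientations are given as a rotation vector (axis times angle).
In Python, from bench import robot gives the robot as it stands. The module is installed in compiled form; this text tells all that it offers.
- The arm moves only by the tool play_rows, never from a script. Its argument "motion" is a list that holds one entry, the list of rows, each a list of 5 numbers: the opening, from -1 (shut) to 1 (fully open), then the shift along the world's x, y, z as a fraction of full scale, then the turn about the world's z as a fraction of full scale. In form: [[[gripper, dx, dy, dz, spin], ...]]. A call has exactly 10 rows; each row is the pose to reach, as a shift and turn from the pose commanded when the call began; what a row does not reach only later rows make up. Full scale, the value 1, is 0.25 m for a shift and 90 degrees for a turn. A row lasts 1/8 s, in which the tool goes at most 62.5 mm and 10.7 degrees, less where a joint would pass 70% of its speed; a pose out of reach is approached as far as the arm can. A call with a number of a shift or a turn outside -1 to 1 is refused whole. A call with a gripper value outside its range is refused whole. The fingers move at their own pace and stop on an object; "newtons" is the grip in N (left out, the last holds). Time passes only in rows, so rows that repeat a pose let the fingers close, or fill a call up. It gives the time, the measured TCP pose, the force, the opening and the grip force at its end, in the units of the state.
- robot.get_obs(): the state, without advancing time (a new reading comes with each control period).
- robot.read_camera(name): name is "side" or "top"; returns (picture, depth): 420x560x3 uint8, red, green, blue; 420x560 float32, mm along the optical axis (not along the pixel's ray), 0 where there is no reading.
- robot.camera_info(name): a dict with "fx", "fy", "cx", "cy" (pixels), "pose" (4x4, takes a point from camera to world coordinates). Camera axes: x right, y up, looking along -z (the intrinsics and any distortion apply to the point x, -y, -z); pixel columns grow to the right and rows downward; lengths in mm; the calibration is good to about 2 mm. A picture is of the moment at which its call begins. camera_info takes no time and is no camera call.
- robot.finish_job(): hands the job in; it is judged then, once.
The state is a dict: "time_s": time; "qpos": joint angles; "qd": joint speeds; "tau": joint torques, N m; "ee_pos": TCP position; "tcp_rot": TCP orientation; "contact_force": force on the tool from outside, world axes, zero at the start; "torque": the same for the moment, N m; "width": finger opening in mm; "grip_force": force on a finger pad.
Only numpy, scipy, OpenCV 4.12 (cv2) and the standard library are available. Lean on these libraries where they do the work, as an engineer would, in place of code of your own. Each camera call takes 0.05 s, during which the arm holds its last target. There are 200 camera calls.

## Working session

There is one attempt and no reset: what is moved stays moved. The work goes in short steps, Python scripts to look and compute and a tool call to move; the robot and the scene stay as the last step left them, time stands still between calls to the robot, and variables do not carry over. Pictures are saved under pics/ and viewed, at most 10 in all, crops included, and the job is handed in when it is done.

Besides the shell and the picture viewer there is one more tool, called as name(argument=value, ...) on one line, values as JSON. play_rows: Moves the arm, as the interface text tells. Shift numbers are shares of 0.25 m and turn numbers shares of 90 degrees, none past 1 either way. Its arguments: {"type":"object","properties":{"motion":{"type":"array"},"newtons":{"type":"number"}},"required":["motion"]}

```bash
mkdir -p pics; cat > h.py <<'E'
import numpy as np, cv2
from bench import robot
def cast(ci,u,v,z):
    P=np.array(ci["pose"]);d=P[:3,:3]@np.array([(u-ci["cx"])/ci["fx"],-(v-ci["cy"])/ci["fy"],-1.])
    o=P[:3,3];return o+d*(z-o[2])/d[2]
def cloud(ci,dep):
    v,u=np.indices(dep.shape);P=np.array(ci["pose"])
    c=np.stack([(u-ci["cx"])/ci["fx"]*dep,-(v-ci["cy"])/ci["fy"]*dep,-dep],-1)
    return c@P[:3,:3].T+P[:3,3]
def save(n,im): cv2.imwrite("pics/"+n,im[...,::-1])
E
python3 - <<'E'
from h import *
for n in("top","side"):
    im,d=robot.read_camera(n);save(n+"0.png",im);np.savez(n+"0.npz",im=im,d=d)
    ci=robot.camera_info(n);print(n,ci)
print(robot.get_obs())
E
```

```text
top {'fx': 405.27733148300274, 'fy': 405.27733148300274, 'cx': 284.0694755295536, 'cy': 208.1203042092543, 'pose': array([[-1.86048563e-02,  9.98272709e-01, -5.57266339e-02,
         5.02430122e+02],
       [-9.99825848e-01, -1.86573392e-02, -4.21634867e-04,
        -7.83812637e+01],
       [-1.46061729e-03,  5.57090846e-02,  9.98445975e-01,
         1.17909103e+03],
       [ 0.00000000e+00,  0.00000000e+00,  0.00000000e+00,
         1.00000000e+00]])}
side {'fx': 526.0327606701144, 'fy': 526.0327606701144, 'cx': 282.0586094419077, 'cy': 209.43943682452695, 'pose': array([[-9.83117520e-01,  1.18963266e-01, -1.39024036e-01,
         4.12815258e+02],
       [-1.82975015e-01, -6.37973515e-01,  7.48003969e-01,
         7.28766054e+02],
       [ 2.91342244e-04,  7.60813732e-01,  6.48970246e-01,
         7.78775363e+02],
       [ 0.00000000e+00,  0.00000000e+00,  0.00000000e+00,
         1.00000000e+00]])}
{'time_s': 0.1, 'qpos': array([ 1.01398407e+00,  5.33253497e-02,  1.61418557e+00,  4.87077640e-05,
        1.47599510e+00, -1.18993384e-01]), 'qd': array([-3.09609688e-05, -1.89716610e-03, -2.00001092e-03, -7.26911573e-04,
       -2.25358582e-03, -2.01498038e-04]), 'tau': array([ 1.67786739e-04, -3.94903135e+01, -3.71363461e+01, -1.39965464e-04,
        3.94084389e-03, -2.18714229e-05]), 'ee_pos': array([264.65663357, 565.56677401, 230.14731417]), 'tcp_rot': array([-6.82103823e-01, -3.06595149e+00,  2.80969042e-03]), 'contact_force': array([ 0.48822402, -0.29617386, -0.69378612]), 'torque': array([ 0.02746921, -0.00762158, -0.02966337]), 'grip_force': 0.0, 'width': 85.13893301594173}
```

View pics/top0.png

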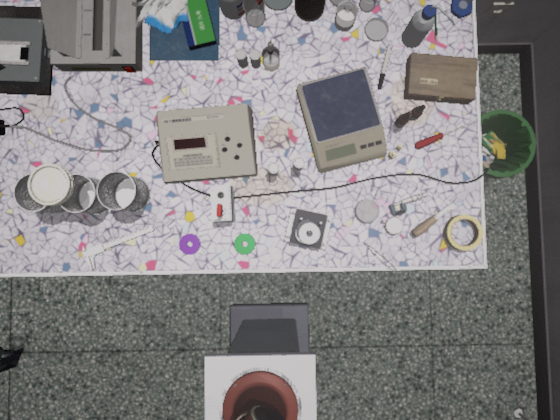

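View pics/side0.png

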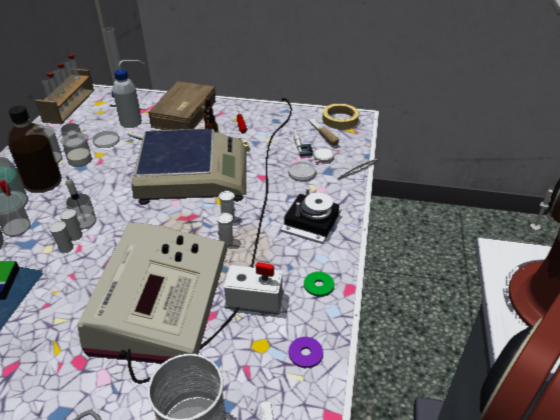

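```bash
python3 - <<'E'
from h import *
t=np.load("top0.npz")["im"];s=np.load("side0.npz")["im"]
a=cv2.resize(t[170:260,195:345],None,fx=5,fy=5,interpolation=cv2.INTER_CUBIC)
save("c1.png",a)
b=cv2.resize(s[175:325,215:350],None,fx=4,fy=4,interpolation=cv2.INTER_CUBIC)
save("c2.png",b)
E
```

```text
(no output)
```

View pics/c1.png

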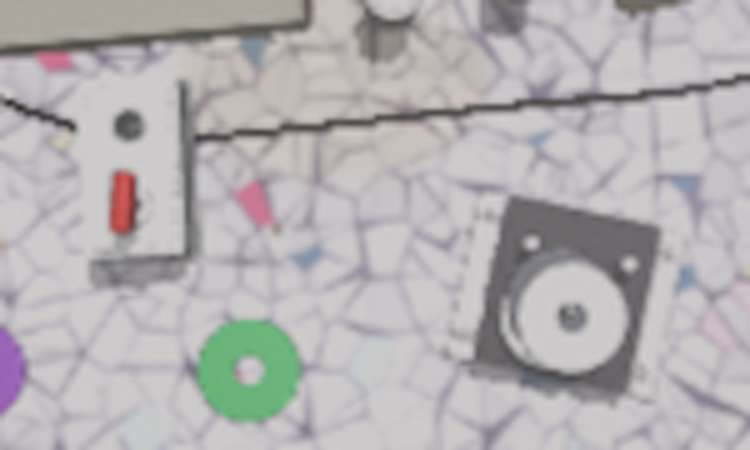

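View pics/c2.png

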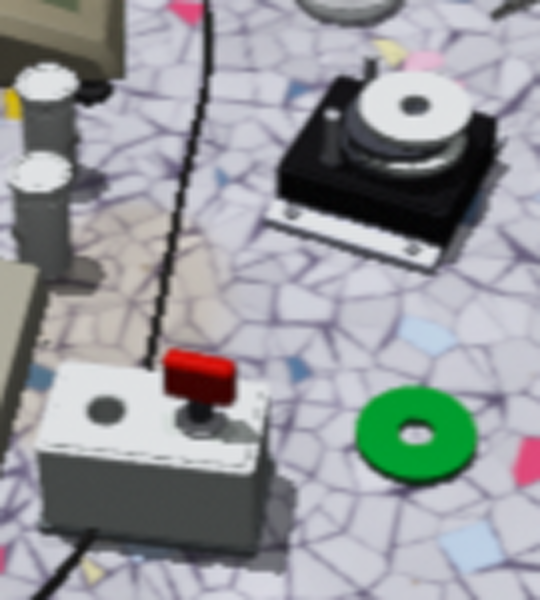

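```bash
python3 - <<'E'
from h import *
import math
T=np.load("top0.npz");S=np.load("side0.npz");ct=robot.camera_info("top");cs=robot.camera_info("side")
def red(im):
    hsv=cv2.cvtColor(im,cv2.COLOR_RGB2HSV);return ((hsv[...,1]>150)&((hsv[...,0]<8)|(hsv[...,0]>172))&(hsv[...,2]>70)).astype(np.uint8)
m=red(T["im"])[195:225,210:230];v,u=np.nonzero(m);u=u+210;v=v+195
r=cv2.minAreaRect(np.stack([u,v],1).astype(np.float32));print("red top",len(u),u.mean(),v.mean(),r)
P=np.array([cast(ct,a,b,98) for a,b in zip(u,v)])[:,:2];print("wing",P.mean(0),np.ptp(P,0));c=np.cov(P.T);w,V=np.linalg.eigh(c);print("yaw",math.degrees(math.atan(V[1,1]/V[0,1])))
m=red(S["im"])[255:285,245:285];v,u=np.nonzero(m);u=u+245;v=v+255
print("red side",len(u),cast(cs,u.mean(),v.mean(),90), u.min(),u.max(),v.min(),v.max())
f=lambda x,y:((x+.5)/5-.5+195,(y+.5)/5-.5+170)
h=cast(ct,*f(129,125),58);print("empty hole",h)
pl=cast(ct,*f(531,243),64)[:2];pr=cast(ct,*f(630,264),64)[:2];print("posts",pl,pr,np.linalg.norm(pl-pr),"exp 55.7")
d=(pl-pr)/np.linalg.norm(pl-pr);X=np.array([d[1],-d[0]]);B=(pl+pr)/2-19.5*X;print("yaw",math.atan2(X[1],X[0]),"bore",B)
k=cast(ct,*f(572,317),58)[:2];print("spacer hole",k,"in stand",(k-B)@X,(k-B)@d)
# side view
g=lambda x,y:((x+.5)/4-.5+215,(y+.5)/4-.5+175)
a=cast(cs,*g(371,60),64)[:2];b=cast(cs,*g(333,115),64)[:2];print("side posts",a,b,np.linalg.norm(a-b))
k=cast(cs,*g(415,105),58)[:2];print("side spacer hole",k)
print("side empty",cast(cs,*g(106,410),58))
R=cv2.Rodrigues(robot.get_obs()["tcp_rot"])[0];print(R.round(3))
E
```

```text
red top 11 218.0 210.0 ((218.0, 210.0), (10.0, 0.0), -90.0)
wing [561.04273721  98.65147657] [26.75086841  0.25473389]
yaw -0.5455798882031209
red side 93 [563.09426807  93.75805901  90.        ] 256 273 262 269
empty hole [605.89403021  98.13034185  58.        ]
posts [ 536.03194886 -123.42334234] [ 523.4673497 -177.6179962] 55.63209199037725 exp 55.7
yaw -0.22781717534718443 bore [ 510.75349594 -146.11656231]
spacer hole [ 494.9322304  -145.44495593] in stand -15.564154496577423 -2.9190055310315177
side posts [ 523.65657508 -171.00436158] [ 536.5639415  -120.73806693] 51.897018075741045
side spacer hole [ 495.57240152 -144.25731706]
side empty [606.03398662  99.87358709  58.        ]
[[-0.906  0.424 -0.001]
 [ 0.424  0.906 -0.002]
 [ 0.    -0.002 -1.   ]]
```

play_rows(motion=[[[0,0.05,-0.2,0,0.03],[-0.5,0.1,-0.4,0,0.06],[-1,0.15,-0.6,0,0.1],[-1,0.2,-0.75,0,0.133],[-1,0.244,-0.929,0,0.133],[-1,0.244,-0.929,0,0.133],[-1,0.244,-0.929,0,0.133],[-1,0.244,-0.929,0,0.133],[-1,0.244,-0.929,0,0.133],[-1,0.244,-0.929,0,0.133]]], newtons=30)

```text
time_s: 1.35
ee_pos: [325.7, 334.3, 231.2]
tcp_rot: [-0.357, -3.121, 0.0]
contact_force: [0.2, -0.0, 0.1]
width: -0.1
grip_force: 0.0
```

play_rows(motion=[[[-1,0.03,-0.1,0,0],[-1,0.06,-0.2,0,0],[-1,0.09,-0.3,0,0],[-1,0.12,-0.4,0,0],[-1,0.15,-0.5,0,0],[-1,0.18,-0.6,0,0],[-1,0.2,-0.7,0,0],[-1,0.22,-0.8,0,0],[-1,0.244,-0.929,0,0],[-1,0.244,-0.929,0,0]]])

```text
time_s: 2.6
ee_pos: [387.3, 100.5, 231.4]
tcp_rot: [0.363, 3.12, -0.0]
contact_force: [0.7, -0.3, -0.0]
width: 0.1
grip_force: 0.0
```

play_rows(motion=[[[-1,0.03,-0.15,0,0],[-1,0.06,-0.3,0,0],[-1,0.09,-0.45,0,0],[-1,0.12,-0.6,0,0],[-1,0.15,-0.75,-0.05,0],[-1,0.2,-0.85,-0.15,0],[-1,0.244,-0.929,-0.25,0],[-1,0.244,-0.929,-0.4,0],[-1,0.244,-0.929,-0.5,0],[-1,0.244,-0.929,-0.5,0]]])

```text
time_s: 3.85
ee_pos: [446.6, -129.1, 103.9]
tcp_rot: [-0.357, -3.116, -0.003]
contact_force: [-0.2, 0.4, -0.5]
width: -0.5
grip_force: 0.0
```

```bash
cat > st.py <<'E'
from h import *
o=robot.get_obs();R=cv2.Rodrigues(o["tcp_rot"])[0]
B=np.array([511,-145.5]);X=np.array([.974,-.226]);p=o["ee_pos"]
print(o["time_s"],p.round(1),"toolx deg",np.degrees(np.arctan2(R[1,0],R[0,0])).round(1),"F",o["contact_force"].round(1),"M",o["torque"].round(2),"w",round(o["width"],1),"stand xy",((p[:2]-B)@X).round(1),((p[:2]-B)@np.array([-X[1],X[0]])).round(1),"q6",o["qpos"][5].round(2))
E
python3 st.py; python3 - <<'E'
from h import *
im,d=robot.read_camera("side")
save("s1.png",cv2.resize(im[150:300,220:420],None,fx=4,fy=4,interpolation=cv2.INTER_CUBIC))
E
```

```text
3.85 [ 446.6 -129.1  103.9] toolx deg 166.9 F [-0.2  0.4 -0.5] M [-0.04  0.   -0.05] w -0.5 stand xy -66.5 1.4 q6 -1.78
```

View pics/s1.png

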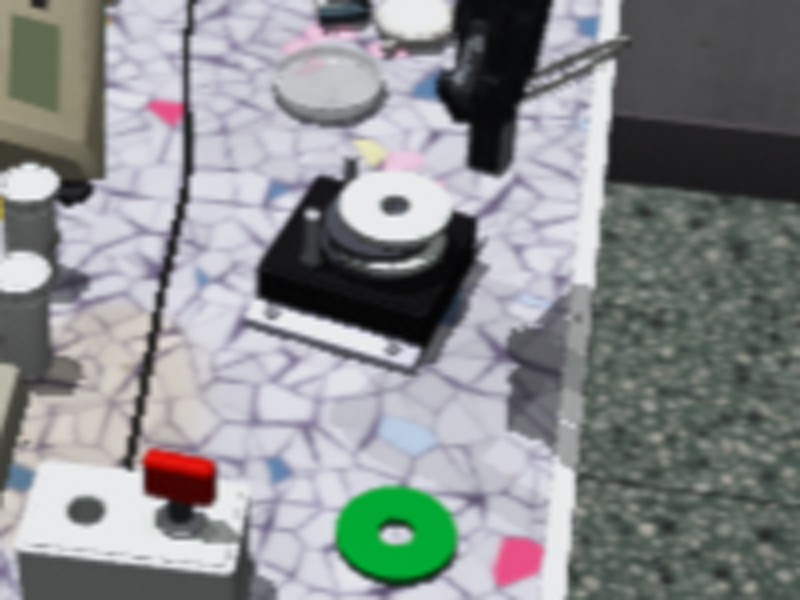

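play_rows(motion=[[[-1,0,0,-0.12,0],[-1,0,0,-0.22,0],[-1,0,0,-0.27,0],[-1,0,0,-0.288,0],[-1,0,0,-0.288,0],[-1,0.008,-0.002,-0.288,0],[-1,0.016,-0.004,-0.288,0],[-1,0.024,-0.006,-0.288,0],[-1,0.032,-0.008,-0.288,0],[-1,0.039,-0.009,-0.288,0]]])

```text
time_s: 5.15
ee_pos: [457.8, -133.0, 34.3]
tcp_rot: [-0.359, -3.121, -0.0]
contact_force: [-0.3, -0.5, -0.1]
width: -0.4
grip_force: 0.1
```

```bash
python3 st.py
```

```text
5.15 [ 457.8 -133.    34.3] toolx deg 166.9 F [-0.3 -0.5 -0.1] M [-0.05 -0.01  0.03] w -0.4 stand xy -54.7 0.2 q6 -1.78
```

play_rows(motion=[[[-1,0.004,-0.001,0,0],[-1,0.008,-0.002,0,0],[-1,0.012,-0.003,0,0],[-1,0.016,-0.004,0,0],[-1,0.02,-0.005,0,0],[-1,0.024,-0.006,0,0],[-1,0.028,-0.007,0,0],[-1,0.032,-0.008,0,0],[-1,0.036,-0.009,0,0],[-1,0.039,-0.009,0,0]]])

```text
time_s: 6.4
ee_pos: [467.1, -135.2, 34.1]
tcp_rot: [-0.358, -3.12, 0.0]
contact_force: [-2.9, 0.3, 1.4]
width: 0.3
grip_force: 1.4
```

```bash
python3 st.py
```

```text
6.4 [ 467.1 -135.2   34.1] toolx deg 166.9 F [-2.9  0.3  1.4] M [ 0.01  0.46 -0.03] w 0.3 stand xy -45.1 0.1 q6 -1.78
```

play_rows(motion=[[[-1,0.001,-0.0003,0,0],[-1,0.002,-0.0006,0,0],[-1,0.003,-0.0008,0,0],[-1,0.004,-0.001,0,0],[-1,0.005,-0.0012,0,0],[-1,0.006,-0.0014,0,0],[-1,0.007,-0.0017,0,0],[-1,0.008,-0.002,0,0],[-1,0.009,-0.0022,0,0],[-1,0.01,-0.0024,0,0]]])

```text
time_s: 7.65
ee_pos: [470.1, -135.9, 34.4]
tcp_rot: [0.359, 3.121, -0.0]
contact_force: [-1.7, -0.7, -0.9]
width: 0.2
grip_force: 1.3
```

```bash
python3 st.py
```

```text
7.65 [ 470.1 -135.9   34.4] toolx deg 166.9 F [-1.7 -0.7 -0.9] M [-0.02  0.43  0.02] w 0.2 stand xy -42.0 0.1 q6 -1.78
```

play_rows(motion=[[[-1,0.001,-0.0002,0,0],[-1,0.002,-0.0004,0,0],[-1,0.002,-0.0005,0,0],[-1,0.003,-0.0006,0,0],[-1,0.003,-0.0008,0,0],[-1,0.004,-0.001,0,0],[-1,0.004,-0.001,0,0],[-1,0.005,-0.0011,0,0],[-1,0.006,-0.0014,0,0],[-1,0.006,-0.0014,0,0]]])

```text
time_s: 8.9
ee_pos: [471.5, -136.2, 34.3]
tcp_rot: [0.359, 3.121, -0.0]
contact_force: [-3.3, -0.4, 0.8]
width: -0.1
grip_force: 1.2
```

```bash
python3 st.py
```

```text
8.9 [ 471.5 -136.2   34.3] toolx deg 166.9 F [-3.3 -0.4  0.8] M [-0.04  0.42 -0.03] w -0.1 stand xy -40.6 0.1 q6 -1.77
```

play_rows(motion=[[[-1,0.001,-0.0002,0,0],[-1,0.002,-0.0004,0,0],[-1,0.002,-0.0005,0,0],[-1,0.003,-0.0006,0,0],[-1,0.003,-0.0008,0,0],[-1,0.004,-0.001,0,0],[-1,0.004,-0.001,0,0],[-1,0.005,-0.0011,0,0],[-1,0.006,-0.0014,0,0],[-1,0.006,-0.0014,0,0]]])

```text
time_s: 10.15
ee_pos: [471.9, -136.1, 33.8]
tcp_rot: [-0.358, -3.118, -0.001]
contact_force: [-7.0, 0.4, 2.1]
width: 0.0
grip_force: 3.5
```

```bash
python3 st.py
```

```text
10.15 [ 471.9 -136.1   33.8] toolx deg 166.9 F [-7.   0.4  2.1] M [0.23 1.1  0.  ] w 0.0 stand xy -40.2 0.3 q6 -1.77
```

play_rows(motion=[[[-1,0.0005,-0.0001,0,0],[-1,0.001,-0.0002,0,0],[-1,0.0015,-0.0003,0,0],[-1,0.002,-0.0004,0,0],[-1,0.0025,-0.0005,0,0],[-1,0.003,-0.0007,0,0],[-1,0.0035,-0.0008,0,0],[-1,0.004,-0.001,0,0],[-1,0.004,-0.001,0,0],[-1,0.004,-0.001,0,0]]])

```text
time_s: 11.4
ee_pos: [471.9, -136.0, 33.4]
tcp_rot: [-0.358, -3.116, -0.002]
contact_force: [-9.3, 1.0, 3.6]
width: 0.1
grip_force: 4.7
```

```bash
python3 st.py
```

```text
11.4 [ 471.9 -136.    33.4] toolx deg 166.9 F [-9.3  1.   3.6] M [ 0.24  1.42 -0.03] w 0.1 stand xy -40.2 0.4 q6 -1.77
```

play_rows(motion=[[[-1,0.002,-0.0005,0,0],[-1,0.004,-0.001,0,0],[-1,0.006,-0.0014,0,0],[-1,0.008,-0.002,0,0],[-1,0.008,-0.002,0,0],[-1,0.008,-0.002,0,0],[-1,0,0,0,0],[-1,-0.02,0.005,0,0],[-1,-0.06,0.014,0,0],[-1,-0.08,0.02,0.06,0]]])

```text
time_s: 12.65
ee_pos: [452.9, -131.3, 48.7]
tcp_rot: [-0.359, -3.12, -0.001]
contact_force: [-0.3, -0.4, -0.6]
width: 0.2
grip_force: 0.0
```

play_rows(motion=[[[-1,0,0,0.15,0],[-1,0,0.2,0.3,0],[-1,0,0.4,0.4,0.03],[-0.5,0.05,0.6,0.5,0.06],[-0.3,0.1,0.8,0.5,0.1],[-0.3,0.2,0.9,0.5,0.144],[-0.3,0.3,0.9,0.5,0.144],[-0.3,0.4,0.9,0.5,0.144],[-0.3,0.4,0.9,0.5,0.144],[-0.3,0.4,0.9,0.5,0.144]]])

```text
time_s: 13.9
ee_pos: [553.4, 93.2, 174.4]
tcp_rot: [-0.004, -3.142, -0.0]
contact_force: [1.3, -0.7, -0.5]
width: 29.9
grip_force: 0.0
```

```bash
python3 st.py; python3 - <<'E'
from h import *
im,d=robot.read_camera("top")
im2,d2=robot.read_camera("side")
np.savez("1.npz",t=im,s=im2)
a=cv2.resize(im[195:265,275:345],(400,400),interpolation=cv2.INTER_CUBIC)
b=cv2.resize(im2[170:250,270:350],(400,400),interpolation=cv2.INTER_CUBIC)
save("p2.png",np.hstack([a,b]))
E
```

```text
13.9 [553.4  93.2 174.4] toolx deg 179.8 F [ 1.3 -0.7 -0.5] M [0.03 0.   0.06] w 29.9 stand xy -12.7 242.1 q6 -1.53
```

View pics/p2.png

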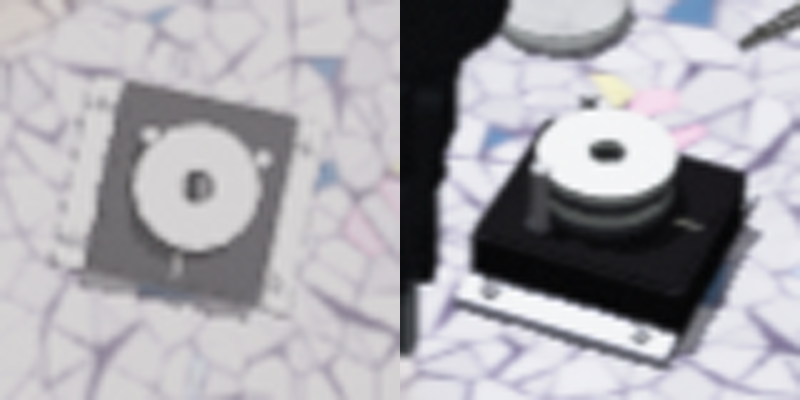

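```bash
cat > m.py <<'E'
from h import *
def comp(mask,box,big=True):
    u0,v0,u1,v1=box;m=mask[v0:v1,u0:u1].astype(np.uint8)
    n,l,s,c=cv2.connectedComponentsWithStats(m)
    i=1+np.argmax(s[1:,4]);v,u=np.nonzero(l==i)
    return u+u0,v+v0
def redm(im):
    a=im.astype(int);return (a[...,0]>1.6*a[...,1])&(a[...,0]>1.6*a[...,2])&(a[...,0]>60)
E
python3 - <<'E'
from m import *
ct=robot.camera_info("top");cs=robot.camera_info("side")
t=np.load("top0.npz")["im"];s=np.load("side0.npz")["im"]
u,v=comp(redm(t),(208,195,232,225))
P=np.array([cast(ct,a,b,98) for a,b in zip(u,v)])[:,:2];w,V=np.linalg.eigh(np.cov(P.T))
print("wing top",len(u),P.mean(0),np.ptp(P,0),np.degrees(np.arctan(V[1,1]/V[0,1])))
u,v=comp(redm(s),(245,255,285,285));print("side",len(u),u.min(),u.max(),v.min(),v.max(),"c z90",cast(cs,u.mean(),v.mean(),88))
# intersect rays for wing-ish centre
z=np.load("1.npz");t=z["t"];s=z["s"]
g=t[...,1].astype(int);
gray=cv2.cvtColor(t,cv2.COLOR_RGB2GRAY);print(gray[228,285:330:2])
m=gray>165
u,v=comp(m,(294,212,326,243));c=cv2.minEnclosingCircle(np.stack([u,v],1).astype(np.float32));print("disc top",len(u),c,cast(ct,*c[0],58),cast(ct,u.mean(),v.mean(),58))
f=lambda x,y:((x+.5)*70/400-.5+275,(y+.5)*70/400-.5+195)
pl=cast(ct,*f(150,134),64)[:2];pr=cast(ct,*f(264,158),64)[:2];d=pl-pr;print("posts",pl,pr,np.linalg.norm(d),np.arctan2(-d[0],d[1]))
h=cast(ct,*f(200,186),58);sl=cast(ct,*f(177,264),30);print("hole",h,"scribe",sl)
g2=lambda x,y:((x-400+.5)/5-.5+270,(y+.5)/5-.5+170)
print("side hole",cast(cs,*g2(607,151),58))
gs=cv2.cvtColor(s,cv2.COLOR_RGB2GRAY);u,v=comp(gs>190,(294,188,328,213));E=cv2.fitEllipse(cv2.convexHull(np.stack([u,v],1).astype(np.int32)));print("side disc",len(u),E,cast(cs,*E[0],58))
E
```

```text
wing top 49 [560.71550114  95.76388652] [26.85053633 10.94556017] -7.507548169878691
side 135 256 273 262 272 c z90 [563.29436958  94.07523162  88.        ]
[189 203 212 189 109 110  96 207 212 211 212 140 114 128 212 211 211 203
 113 111 194 212 194]
disc top 358 ((309.3865966796875, 225.84536743164062), 12.23356819152832) [ 514.64296479 -146.94783837   58.        ] [ 511.43349255 -146.02472036   58.        ]
posts [ 536.47716793 -123.53585941] [ 523.90431519 -178.14401744] 56.036841008154 -0.2262940648063778
hole [ 511.06640328 -147.42402239   58.        ] scribe [ 472.95817176 -136.92125203   30.        ]
side hole [ 511.69532756 -144.95732135   58.        ]
side disc 545 ((310.8589782714844, 193.30093383789062), (30.959386825561523, 34.9644889831543), 96.88658142089844) [ 515.1779704  -167.10931333   58.        ]
```

play_rows(motion=[[[-0.3,0.032,0.015,-0.1,-0.033],[-0.3,0.032,0.015,-0.25,-0.033],[-0.3,0.032,0.015,-0.35,-0.033],[-0.3,0.032,0.015,-0.4,-0.033],[-0.3,0.032,0.015,-0.421,-0.033],[-0.3,0.032,0.015,-0.421,-0.033],[-0.6,0.032,0.015,-0.421,-0.033],[-1,0.032,0.015,-0.421,-0.033],[-1,0.032,0.015,-0.421,-0.033],[-1,0.032,0.015,-0.421,-0.033]]], newtons=40)

```text
time_s: 15.25
ee_pos: [562.9, 97.0, 70.4]
tcp_rot: [0.086, 3.138, 0.0]
contact_force: [0.1, 0.0, 4.5]
width: 11.4
grip_force: 40.0
```

```bash
python3 st.py
```

```text
15.25 [562.9  97.   70.4] toolx deg 176.9 F [0.1 0.  4.5] M [-0.01  0.11  0.06] w 11.4 stand xy -4.2 247.9 q6 -1.48
```

play_rows(motion=[[[-1,0,0,0.06,0],[-1,0,0,0.15,0],[-1,0,0,0.24,0],[-1,0,0,0.3,0],[-1,-0.04,-0.2,0.3,0.02],[-1,-0.08,-0.4,0.3,0.05],[-1,-0.12,-0.6,0.3,0.08],[-1,-0.16,-0.8,0.3,0.111],[-1,-0.2,-0.92,0.3,0.111],[-1,-0.202,-0.972,0.3,0.111]]])

```text
time_s: 16.5
ee_pos: [510.6, -147.2, 143.9]
tcp_rot: [0.185, -3.135, -0.001]
contact_force: [0.5, 0.3, -2.3]
width: 11.2
grip_force: 39.4
```

```bash
python3 st.py; python3 - <<'E'
from h import *
im,d=robot.read_camera("top")
im2,d2=robot.read_camera("side")
np.savez("2.npz",t=im,s=im2,d=d,d2=d2)
a=cv2.resize(im[180:270,265:355],(400,400),interpolation=cv2.INTER_CUBIC)
b=cv2.resize(im2[140:230,270:360],(400,400),interpolation=cv2.INTER_CUBIC)
save("p3.png",np.hstack([a,b]))
E
```

```text
16.5 [ 510.6 -147.2  143.9] toolx deg -173.3 F [ 0.5  0.3 -2.3] M [-0.01 -0.06  0.02] w 11.2 stand xy 0.0 -1.8 q6 -2.11
```

View pics/p3.png

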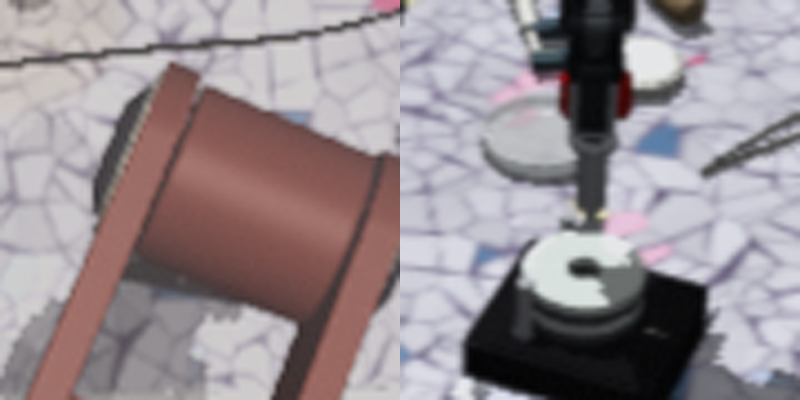

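```bash
python3 - <<'E'
from m import *
z=np.load("2.npz");s=z["s"];cs=robot.camera_info("side");P=np.linalg.inv(np.array(cs["pose"]))
def proj(p):
    c=P[:3,:3]@p+P[:3,3];return cs["cx"]+cs["fx"]*c[0]/-c[2],cs["cy"]-cs["fy"]*c[1]/-c[2]
p=np.array([510.6,-147.2,0])
for h in(161,133,131,115,81,58):print(h,np.round(proj([p[0],p[1],h]),1),"bore",np.round(proj([511.4,-146,h]),1))
u,v=comp(redm(s),(300,145,330,175));
r=redm(s)[150:172,300:330];vv,uu=np.nonzero(r);print("red",uu.min()+300,uu.max()+300,vv.min()+150,vv.max()+150)
for row in range(152,168,2):
    x=np.nonzero(redm(s)[row,295:335])[0];print(row,x.min()+295 if len(x) else 0,x.max()+295 if len(x) else 0,end="; ")
g=cv2.cvtColor(s,cv2.COLOR_RGB2GRAY)
for row in range(168,206,2):print(row,g[row,300:325])
E
```

```text
161 [313.5 160. ] bore [313.  160.3]
133 [313.  171.2] bore [312.5 171.5]
131 [312.9 171.9] bore [312.5 172.2]
115 [312.7 178.1] bore [312.2 178.4]
81 [312.  190.9] bore [311.6 191.2]
58 [311.6 199.2] bore [311.2 199.5]
red 306 321 156 165
152 0 0; 154 0 0; 156 306 307; 158 306 321; 160 307 321; 162 306 321; 164 306 321; 166 0 0; 168 [190 192 191 192 193 192 189 157  89  49  23  13  13  11  12  14  32  64
 133 185 196 201 202 200 196]
170 [190 190 191 192 191 190 187 159 100  67  58  53  50  51  50  54  59  73
 117 173 195 193 191 180 158]
172 [192 191 189 188 188 192 191 167 115  81  81  76  68  62  57  69  83  84
  99 146 184 185 170 146 127]
174 [187 186 183 183 186 191 192 191 174 123  68  59  65  71  67  61  70 110
 167 195 193 183 168 154 149]
176 [178 178 178 179 180 179 171 160 140 104  65  56  58  60  59  62  98 157
 188 193 194 192 192 197 208]
178 [126 128 130 129 128 128 127 125 114  88  63  56  59  60  59  65 115 178
 207 211 214 214 211 203 198]
180 [ 91  90  89  84  77  76  83  88  84  70  53  55  59  60  58  65 117 175
 198 206 212 214 213 213 208]
182 [179 177 178 17
[... 564 characters left out ...]
 148 149 150 154 171 201 213
 211 206 198 196 196 199 198]
194 [125 193 226 228 226 223 222 222 222 221 222 222 222 222 223 226 230 230
 230 228 223 214 206 203 199]
196 [225 227 223 221 223 221 221 221 222 221 219 219 219 220 222 223 226 229
 230 230 226 196 155 160 176]
198 [224 222 221 221 221 222 220 206 173 132 103  96 101 134 184 213 221 221
 221 218 211 184 139 136 163]
200 [223 222 222 222 222 221 219 177  79  40  31  29  35  44  66 100 125 128
 126 121 118 118 111 110 106]
202 [218 221 221 221 221 222 222 217 198 160 133 133 139 129 109 109 110 109
 110 110 110 109 109 108  92]
204 [182 218 222 221 221 222 222 221 222 222 222 221 221 221 210 171 119 109
 109 110 109 109 107  97  66]
```

play_rows(motion=[[[-1,0,0,-0.03,0],[-1,0,0,-0.06,0],[-1,0,0,-0.076,0],[-1,0,0,-0.082,0],[-1,0,0,-0.086,0],[-1,0,0,-0.09,0],[-1,0,0,-0.094,0],[-1,0,0,-0.098,0],[-1,0,0,-0.1,0],[-1,0,0,-0.1,0]]])

```text
time_s: 17.85
ee_pos: [511.4, -146.0, 119.0]
tcp_rot: [0.188, -3.136, -0.0]
contact_force: [0.3, -0.6, -0.9]
width: 11.5
grip_force: 39.4
```

```bash
python3 st.py;python3 st.py
```

```text
17.85 [ 511.4 -146.   119. ] toolx deg -173.1 F [ 0.3 -0.6 -0.9] M [ 0.02  0.01 -0.04] w 11.5 stand xy 0.5 -0.4 q6 -2.11
17.85 [ 511.4 -146.   119. ] toolx deg -173.1 F [ 0.3 -0.6 -0.9] M [ 0.02  0.01 -0.04] w 11.5 stand xy 0.5 -0.4 q6 -2.11
```

play_rows(motion=[[[-1,0,0,-0.004,0],[-1,0,0,-0.008,0],[-1,0,0,-0.012,0],[-1,0,0,-0.016,0],[-1,0,0,-0.02,0],[-1,0,0,-0.024,0],[-1,0,0,-0.028,0],[-1,0,0,-0.032,0],[-1,0,0,-0.036,0],[-1,0,0,-0.036,0]]])

```text
time_s: 19.1
ee_pos: [511.4, -146.0, 109.9]
tcp_rot: [0.188, -3.136, -0.0]
contact_force: [0.5, 1.0, -1.4]
width: 11.4
grip_force: 39.4
```

```bash
python3 st.py
```

```text
19.1 [ 511.4 -146.   109.9] toolx deg -173.1 F [ 0.5  1.  -1.4] M [-0.01  0.03 -0.  ] w 11.4 stand xy 0.5 -0.4 q6 -2.11
```

play_rows(motion=[[[-1,0,0,-0.004,0],[-1,0,0,-0.008,0],[-1,0,0,-0.012,0],[-1,0,0,-0.016,0],[-1,0,0,-0.02,0],[-1,0,0,-0.024,0],[-1,0,0,-0.028,0],[-1,0,0,-0.032,0],[-1,0,0,-0.036,0],[-1,0,0,-0.036,0]]])

```text
time_s: 20.35
ee_pos: [511.4, -146.0, 100.9]
tcp_rot: [0.188, -3.136, -0.0]
contact_force: [0.3, -0.7, -0.2]
width: 11.4
grip_force: 39.4
```

```bash
python3 st.py
```

```text
20.35 [ 511.4 -146.   100.9] toolx deg -173.1 F [ 0.3 -0.7 -0.2] M [0.04 0.04 0.03] w 11.4 stand xy 0.5 -0.4 q6 -2.11
```

play_rows(motion=[[[-1,0,0,-0.005,0],[-1,0,0,-0.01,0],[-1,0,0,-0.015,0],[-1,0,0,-0.02,0],[-1,0,0,-0.025,0],[-1,0,0,-0.03,0],[-1,0,0,-0.035,0],[-1,0,0,-0.04,0],[-1,0,0,-0.044,0],[-1,0,0,-0.044,0]]])

```text
time_s: 21.6
ee_pos: [511.4, -146.0, 89.9]
tcp_rot: [0.188, -3.136, -0.0]
contact_force: [1.2, -0.2, -1.4]
width: 11.2
grip_force: 39.4
```

```bash
python3 st.py
```

```text
21.6 [ 511.4 -146.    89.9] toolx deg -173.1 F [ 1.2 -0.2 -1.4] M [ 0.02 -0.04 -0.01] w 11.2 stand xy 0.5 -0.4 q6 -2.11
```

Now down gently onto the insert (expected at TCP ≈ 82–83).

play_rows(motion=[[[-1,0,0,-0.005,0],[-1,0,0,-0.01,0],[-1,0,0,-0.015,0],[-1,0,0,-0.02,0],[-1,0,0,-0.024,0],[-1,0,0,-0.027,0],[-1,0,0,-0.03,0],[-1,0,0,-0.033,0],[-1,0,0,-0.036,0],[-1,0,0,-0.036,0]]])

```text
time_s: 22.85
ee_pos: [511.6, -146.0, 81.1]
tcp_rot: [-0.188, 3.136, 0.0]
contact_force: [1.9, 0.1, -0.2]
width: 11.2
grip_force: 39.7
```

```bash
python3 st.py
```

```text
22.85 [ 511.6 -146.    81.1] toolx deg -173.1 F [ 1.9  0.1 -0.2] M [ 0.17 -0.16 -0.04] w 11.2 stand xy 0.7 -0.3 q6 -2.11
```

play_rows(motion=[[[-1,0,0,-0.002,0],[-1,0,0,-0.004,0],[-1,0,0,-0.006,0],[-1,0,0,-0.008,0],[-1,0,0,-0.01,0],[-1,0,0,-0.012,0],[-1,0,0,-0.012,0],[-1,0,0,-0.012,0],[-1,0,0,-0.012,0],[-1,0,0,-0.012,0]]])

```text
time_s: 24.1
ee_pos: [511.6, -146.0, 78.2]
tcp_rot: [-0.188, 3.136, -0.0]
contact_force: [0.7, 1.6, 4.5]
width: 11.4
grip_force: 40.3
```

```bash
python3 st.py
```

```text
24.1 [ 511.6 -146.    78.2] toolx deg -173.1 F [0.7 1.6 4.5] M [ 0.48 -0.2  -0.12] w 11.4 stand xy 0.7 -0.4 q6 -2.11
```

play_rows(motion=[[[-1,0,0,-0.002,0],[-1,0,0,-0.004,0],[-1,0,0,-0.006,0],[-1,0,0,-0.008,0],[-1,0,0,-0.008,0],[-1,0,0,-0.008,0],[-1,0,0,-0.008,0],[-1,0,0,-0.008,0],[-1,0,0,-0.008,0],[-1,0,0,-0.008,0]]])

```text
time_s: 25.35
ee_pos: [511.3, -146.0, 75.8]
tcp_rot: [0.188, -3.136, -0.0]
contact_force: [3.1, 1.1, 0.2]
width: 11.4
grip_force: 39.5
```

```bash
python3 st.py; python3 - <<'E'
from h import *
im2,d2=robot.read_camera("side")
save("p4.png",cv2.resize(im2[150:230,270:350],(560,560),interpolation=cv2.INTER_CUBIC))
E
```

```text
25.35 [ 511.3 -146.    75.8] toolx deg -173.1 F [3.1 1.1 0.2] M [ 0.17 -0.41 -0.06] w 11.4 stand xy 0.4 -0.4 q6 -2.11
```

View pics/p4.png

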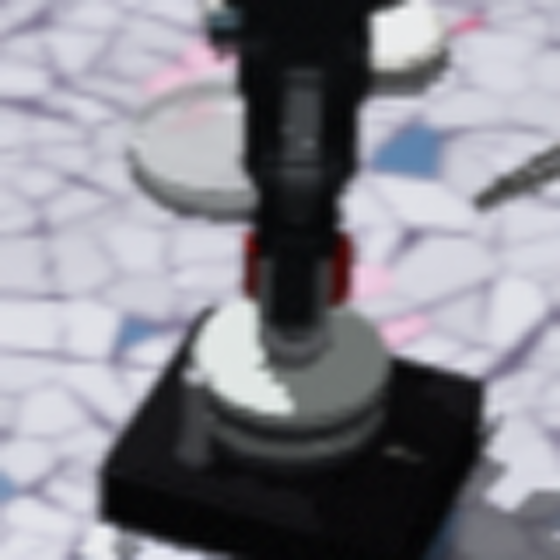

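play_rows(motion=[[[-1,0.001,0,-0.002,0],[-1,0.002,0,-0.004,0],[-1,0.002,0,-0.006,0],[-1,0.002,0,-0.008,0],[-1,0.002,0,-0.01,0],[-1,0.002,0,-0.012,0],[-1,0.002,0,-0.014,0],[-1,0.002,0,-0.016,0],[-1,0.002,0,-0.016,0],[-1,0.002,0,-0.016,0]]])

```text
time_s: 26.65
ee_pos: [512.0, -146.0, 72.1]
tcp_rot: [-0.188, 3.136, -0.0]
contact_force: [-0.5, -0.6, -1.1]
width: 11.1
grip_force: 39.4
```

```bash
python3 st.py
```

```text
26.65 [ 512.  -146.    72.1] toolx deg -173.1 F [-0.5 -0.6 -1.1] M [ 0.   -0.02 -0.  ] w 11.1 stand xy 1.1 -0.3 q6 -2.11
```

play_rows(motion=[[[-1,0,0,-0.002,0],[-1,0,0,-0.004,0],[-1,0,0,-0.006,0],[-1,0,0,-0.008,0],[-1,0,0,-0.01,0],[-1,0,0,-0.012,0],[-1,0,0,-0.012,0],[-1,0,0,-0.012,0],[-1,0,0,-0.012,0],[-1,0,0,-0.012,0]]])

```text
time_s: 27.9
ee_pos: [512.8, -146.3, 70.4]
tcp_rot: [-0.188, 3.134, -0.001]
contact_force: [-2.1, 0.8, 5.5]
width: 11.7
grip_force: 40.5
```

```bash
python3 st.py
```

```text
27.9 [ 512.8 -146.3   70.4] toolx deg -173.1 F [-2.1  0.8  5.5] M [0.15 0.23 0.01] w 11.7 stand xy 1.9 -0.4 q6 -2.11
```

play_rows(motion=[[[-1,0,0,0.002,-0.02],[-1,0,0,0.002,-0.06],[-1,0,0,0.002,-0.1],[-1,0,0,0.002,-0.15],[-1,0,0,0.002,-0.2],[-1,0,0,0.002,-0.25],[-1,0,0,0.002,-0.3],[-1,0,0,0.002,-0.35],[-1,0,0,0.002,-0.4],[-1,0,0,0.002,-0.4]]])

```text
time_s: 29.15
ee_pos: [512.7, -146.4, 70.4]
tcp_rot: [0.789, 3.039, -0.001]
contact_force: [0.4, 0.1, 4.7]
width: 11.6
grip_force: 40.3
```

```bash
python3 st.py
```

```text
29.15 [ 512.7 -146.4   70.4] toolx deg 150.9 F [0.4 0.1 4.7] M [-0.03 -0.04  0.02] w 11.6 stand xy 1.8 -0.5 q6 -1.48
```

play_rows(motion=[[[-1,0,0,0,-0.06],[-1,0,0,0,-0.12],[-1,0,0,0,-0.18],[-1,0,0,0,-0.24],[-1,0,0,0,-0.3],[-1,0,0,0,-0.36],[-1,0,0,0,-0.42],[-1,0,0,0,-0.48],[-1,0,0,0,-0.54],[-1,0,0,0,-0.6]]])

```text
time_s: 30.4
ee_pos: [512.2, -146.5, 70.4]
tcp_rot: [2.086, 2.348, -0.001]
contact_force: [-1.3, -0.5, 7.3]
width: 11.5
grip_force: 40.6
```

play_rows(motion=[[[-1,0,0,0,-0.02],[-1,0,0,0,-0.04],[-1,0,0,0,-0.06],[-1,0,0,0,-0.08],[-1,0,0,0,-0.1],[-1,0,0,0,-0.115],[-1,0,0,0,-0.13],[-1,0,0,0,-0.14],[-1,0,0,0,-0.14],[-1,0,0,0,-0.14]]])

```text
time_s: 31.65
ee_pos: [511.9, -146.5, 70.4]
tcp_rot: [2.328, 2.109, -0.002]
contact_force: [-2.6, 0.6, 7.2]
width: 11.2
grip_force: 40.7
```

```bash
python3 st.py
```

```text
31.65 [ 511.9 -146.5   70.4] toolx deg 84.3 F [-2.6  0.6  7.2] M [-0.14  0.55  0.03] w 11.2 stand xy 1.1 -0.7 q6 -0.32
```

play_rows(motion=[[[-1,0,0,0.002,-0.01],[-1,0,0,0.002,-0.025],[-1,0,0,0.002,-0.025],[-0.8,0,0,0.002,-0.025],[-0.6,0,0,0.002,-0.025],[-0.4,0,0,0.002,-0.025],[-0.3,0,0,0.002,-0.025],[-0.3,0,0,0.002,-0.025],[-0.3,0,0,0.002,-0.025],[-0.3,0,0,0.002,-0.025]]])

```text
time_s: 32.9
ee_pos: [512.0, -146.0, 70.1]
tcp_rot: [-2.371, -2.061, 0.0]
contact_force: [0.2, -0.3, 0.7]
width: 30.0
grip_force: 0.0
```

```bash
python3 st.py
```

```text
32.9 [ 512.  -146.    70.1] toolx deg 82.0 F [ 0.2 -0.3  0.7] M [-0.02  0.    0.01] w 30.0 stand xy 1.1 -0.3 q6 -0.28
```

Released cleanly; lift and move aside for a check.

play_rows(motion=[[[-0.3,0,0,0.1,0],[-0.3,0,0,0.25,0],[-0.3,0,0,0.45,0],[-0.3,0,0.2,0.6,0],[-0.3,0,0.4,0.6,0],[-0.3,0,0.6,0.6,0],[-0.3,0,0.8,0.6,0],[-0.3,0,1,0.6,0],[-0.3,0,1,0.6,0],[-0.3,0,1,0.6,0]]])

```text
time_s: 34.15
ee_pos: [511.9, 103.7, 220.0]
tcp_rot: [2.37, 2.062, -0.001]
contact_force: [-0.0, -0.2, -0.6]
width: 29.8
grip_force: 0.0
```

```bash
python3 - <<'E'
from m import *
im,d=robot.read_camera("top")
im2,d2=robot.read_camera("side")
a=cv2.resize(im[195:265,275:345],(400,400),interpolation=cv2.INTER_CUBIC)
b=cv2.resize(im2[165:245,270:350],(400,400),interpolation=cv2.INTER_CUBIC)
save("p5.png",np.hstack([a,b]))
ct=robot.camera_info("top");u,v=comp(redm(im),(290,205,330,250));P=np.array([cast(ct,a,b,98) for a,b in zip(u,v)])[:,:2]
print(P.mean(0),np.ptp(P,0));w,V=np.linalg.eigh(np.cov(P.T));print(np.degrees(np.arctan2(V[1,1],V[0,1])))
E
```

```text
[ 511.27110493 -144.43076338] [11.04129882 29.30193874]
82.52392894445445
```

View pics/p5.png

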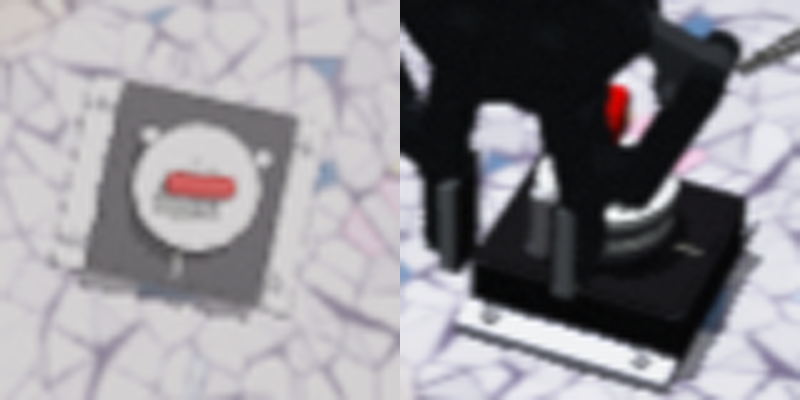

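The top view shows the wing lying across the stand at about (200,186), centred on the pack and about 5° from straight across; the gripper is well clear.

```bash
python3 -c "
from bench import robot
print(robot.finish_job())"
```

```text
the job is handed in; nothing more can be done
None
```

I pushed the pack back against the posts, locked the rod with its collar seated and its wing about 5° from straight across the stand, released it, and handed the job in at about 34 s; the hand-in gave no verdict.

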